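# Press the tin lids home and hold the caddy ready

## Robot

A 6-joint arm with a two-finger parallel gripper is mounted at the origin on the work surface. World frame = base frame: x ahead of the robot, y to its left, z up, the work surface at z = 0. Lengths are in m, angles in degrees, forces in N, time in s.
With the tool pointing down it reaches from about 0.325 to 0.775 m from the base axis. Payload 5.5 kg.
Tool frame: the origin (TCP) lies at the centre of the arm's flange, where the gripper is bolted on; the fingertips stand 182 mm ahead of it and the grasp point (between the pads) lies 163 mm ahead of it; z points along the fingers, y is the direction in which the jaws open and shut (so a half turn about z gives the same grasp; the last joint's range is limited). The gripper opens to 88 mm and grips with 3 to 60 N. Pads are 20 mm wide; open, the fingers measure 115 mm over their backs; the gripper's body (75 mm by 178 mm) begins 61 mm behind the grasp point.
Start: joints at [-3.249, 5.22, 70.514, -0, 104.267, -3.249], TCP at [0.6, -0, 0.405] pointing down, gripper open.
Joint ranges: [-164.24, 164.24], [-49.07, 125.15], [9.68, 141.18], [-86.29, 266.29], [3.28, 154.24], [-151.56, 151.56]. Speed limits (degrees/s): [147.25, 147.25, 172.46, 180, 180, 180].

## Interface

Orientations are given as [roll, pitch, yaw] about the fixed x, y, z axes, in that order (R = Rz(yaw) Ry(pitch) Rx(roll)).
In Python, from station import r gives the robot as it stands. The module is installed in compiled form; this text tells all that it offers. Calls block until the motion is done:
- r.reach(position, orientation): joint-space move of the TCP to a pose.
- r.servo_line(position, rotation=None, speed=0.15): straight line of the TCP; rotation=None keeps the orientation; speed is the mean speed in m/s.
- r.move_joints(angles): joint-space move.
- r.let_go() and r.grab(squeeze=None): open the fingers fully, or close them until they stop; squeeze is the grip in N (None keeps the last).
- r.wait(seconds).
- r.inverse_kinematics(position, orientation): joint angles nearest the present ones, or None.
- r.sense(): the state.
- r.snapshot(name): name is "scene" or "side" or "wrist"; returns a dict with "frame" (420x560x3 uint8, red, green, blue), "fx", "fy", "cx", "cy" (pixels), "R" (3x3) and "t" (3): a world point X has camera coordinates R X + t. Camera axes: x right, y down, z forward; pixel columns grow to the right and rows downward; lengths in m; the calibration is good to about 2 mm. A picture is of the moment at which its call begins. There is no depth.
A pose or a line that the arm cannot do raises r.IKError and nothing moves.
- r.hand_in(): hands the job in, once; it reports no verdict.
The state is a dict: "clock": time; "joints": joint angles; "joint_vel": joint speeds; "joint_torque": joint torques, N m; "tcp_pos": TCP position; "orientation": TCP orientation; "contact_force": force on the tool from outside, world axes, zero at the start; "torque": the same for the moment, N m; "opening": finger opening in m.
Only numpy, scipy, OpenCV 4.12 (cv2) and the standard library are available. Lean on these libraries where they do the work, as an engineer would, in place of code of your own. Each camera call takes 0.05 s, during which the arm holds its last target. There are 200 camera calls.

## Task

The caddy of tins is going up onto the pantry shelf: push down the lids that stand proud until all four tins in the caddy are fully closed, and only then pick the caddy up by its handle. Lift it, with its tins, about 15 cm clear of the worktop and finish while still holding it there, level and still, for me to take from you; leave everything else on the worktop where it stands.

Things in the scene. Friction and masses are not known exactly. Their poses are not given: they have to be found in the camera images.
- caddy: the carrying caddy: grey steel tray 165 x 165 mm, walls 38 mm high and 3 mm thick, floor 3 mm, 2 x 2 pockets (centres at x, y = +-41 mm in its frame; tins have about 4 mm of play). Origin: centre of its underside, z up. Strap uprights at y = +-84 mm carry the handle bar along its y axis, over its middle. With its tins 0.7 to 0.9 kg, balanced within 1 cm of the middle. Loose, on the worktop
- caddy_handle: the caddy's handle: oak bar 165 mm long (along the caddy's y), 18 mm wide (caddy x), 20 mm tall. Origin: its centre, 132 mm above the caddy's underside, axes as the caddy's. Its underside is 27 mm and its top 47 mm above the lids that are home, whose middles lie 41 mm to either side: press with the gripper's narrow side facing the bar, or on a lid's outer half
- tin_a: one of the four alike tins in the caddy, each in any of the pockets: round white tin, diameter 68 mm, 80 mm tall without the lid, loose in its pocket, about 0.09 to 0.14 kg with lid. Origin: centre of its underside
- lid_a (a joint): how far the lid of tin_a is pushed in, in m: 0 = standing 8 mm proud of the tin's rim with the grey gasket showing, 0.008 = fully home, the oak disc resting on the rim. A gasket holds it where it is left; it slides down under 6 to 7 N, then stops hard. Some lids start home, others 5 to 8 mm proud
- lid_a_top (a point): centre of the top face of tin_a's lid, a flat oak disc 67 mm across and 12 mm thick; moves with the lid (92 mm above the tin's underside when home, 100 mm when fully proud)
- tin_b: one of the four alike tins in the caddy, each in any of the pockets: round white tin, diameter 68 mm, 80 mm tall without the lid, loose in its pocket, about 0.09 to 0.14 kg with lid. Origin: centre of its underside
- lid_b (a joint): how far the lid of tin_b is pushed in, in m: 0 = standing 8 mm proud of the tin's rim with the grey gasket showing, 0.008 = fully home, the oak disc resting on the rim. A gasket holds it where it is left; it slides down under 6 to 7 N, then stops hard. Some lids start home, others 5 to 8 mm proud
- lid_b_top (a point): centre of the top face of tin_b's lid, a flat oak disc 67 mm across and 12 mm thick; moves with the lid (92 mm above the tin's underside when home, 100 mm when fully proud)
- tin_c: one of the four alike tins in the caddy, each in any of the pockets: round white tin, diameter 68 mm, 80 mm tall without the lid, loose in its pocket, about 0.09 to 0.14 kg with lid. Origin: centre of its underside
- lid_c (a joint): how far the lid of tin_c is pushed in, in m: 0 = standing 8 mm proud of the tin's rim with the grey gasket showing, 0.008 = fully home, the oak disc resting on the rim. A gasket holds it where it is left; it slides down under 6 to 7 N, then stops hard. Some lids start home, others 5 to 8 mm proud
- lid_c_top (a point): centre of the top face of tin_c's lid, a flat oak disc 67 mm across and 12 mm thick; moves with the lid (92 mm above the tin's underside when home, 100 mm when fully proud)
- tin_d: one of the four alike tins in the caddy, each in any of the pockets: round white tin, diameter 68 mm, 80 mm tall without the lid, loose in its pocket, about 0.09 to 0.14 kg with lid. Origin: centre of its underside
- lid_d (a joint): how far the lid of tin_d is pushed in, in m: 0 = standing 8 mm proud of the tin's rim with the grey gasket showing, 0.008 = fully home, the oak disc resting on the rim. A gasket holds it where it is left; it slides down under 6 to 7 N, then stops hard. Some lids start home, others 5 to 8 mm proud
- lid_d_top (a point): centre of the top face of tin_d's lid, a flat oak disc 67 mm across and 12 mm thick; moves with the lid (92 mm above the tin's underside when home, 100 mm when fully proud)
- spare_tin: a fifth tin of the same kind, lid home, 92 mm tall, standing on the worktop near the caddy, not in it; bystander. Origin: centre of its underside
- mug: white mug, 80 mm across, 95 mm tall, near the caddy; bystander. Origin: centre of its underside
- spoon: wooden spoon 240 mm long lying along its x axis in front of the caddy, on the robot's side; bystander. Origin: its underside near the middle
- punnet: turquoise fruit punnet 110 x 110 mm with apricots, about 95 mm tall; bystander. Origin: centre of its underside
- muffin_box: clear clamshell box with muffins, 210 x 150 mm, 70 mm tall; bystander. Origin: centre of its underside
- tea_box: cardboard box 75 x 140 mm, 85 mm tall; bystander. Origin: centre of its underside
- glass_jar: glass storage jar with oak lid, 92 mm across, 146 mm tall; bystander. Origin: centre of its underside
Things that resemble listed ones, but are neither listed nor needed, are in the scene too. Several things look just like the caddy: the one meant starts farthest to the robot's left.

How it is judged:
By the outcome, as a careful person would: the job done as asked, in the order asked, and still so for the second after the job is handed in, while the arm keeps its last pose, push and grip.
It also fails if it takes over 51 s, if anything falls off the work surface, if the arm or the gripper's body presses on something with over 40 N, if the wrist force passes 120 N, or if a joint passes its speed limit or range.

## Working session

There is one attempt and no reset: what is moved stays moved. The work goes in short steps, each a Python script; the robot and the scene stay as the last script left them, time stands still between calls to the robot, and variables do not carry over. Pictures are saved under pics/ and viewed, about 8 in all and at most 12, crops included, and the job is handed in when it is done.

```bash
mkdir -p pics; cat > h.py <<'E'
import numpy as np, cv2, pickle
from station import r
def snap(n,f):
    s=r.snapshot(n); pickle.dump(s,open(f'pics/{f}.pkl','wb'))
    cv2.imwrite(f'pics/{f}.png',s['frame'][:,:,::-1]); return s
def ld(f): return pickle.load(open(f'pics/{f}.pkl','rb'))
def ray(s,u,v):
    R=np.array(s['R']);t=np.array(s['t'])
    return -R.T@t, R.T@np.array([(u-s['cx'])/s['fx'],(v-s['cy'])/s['fy'],1])
def onz(s,u,v,z):
    c,d=ray(s,u,v); return c+d*(z-c[2])/d[2]
def proj(s,X):
    p=np.array(s['R'])@np.array(X)+np.array(s['t']); return np.array([s['fx']*p[0]/p[2]+s['cx'],s['fy']*p[1]/p[2]+s['cy']])
E
python3 - <<'E'
from h import *
a=snap('scene','scene0');b=snap('side','side0')
cv2.imwrite('pics/both0.png',cv2.resize(np.hstack([a['frame'],b['frame']])[:,:,::-1],(800,300)))
for s in(a,b): print(-np.array(s['R']).T@s['t'], np.round(s['R'],2).tolist(), s['fx'])
print(r.sense()['clock'])
E
```

```text
[1.17732931 0.06752917 0.94822826] [[-0.08, 1.0, -0.0], [0.76, 0.06, -0.65], [-0.65, -0.05, -0.76]] 392.2571532083071
[-0.02716422 -0.55313244  0.8867439 ] [[0.74, -0.68, -0.02], [-0.5, -0.52, -0.69], [0.46, 0.52, -0.72]] 410.29455676326154
0.1
```

View pics/scene0.png

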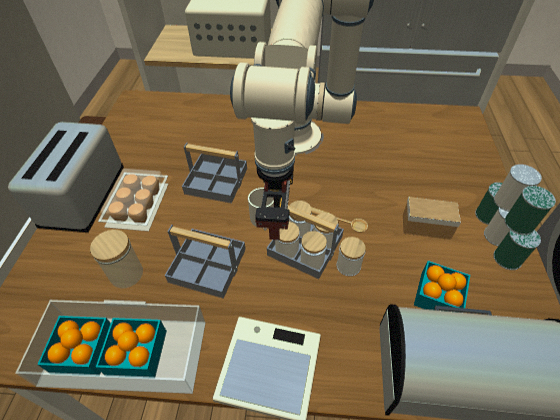

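View pics/side0.png

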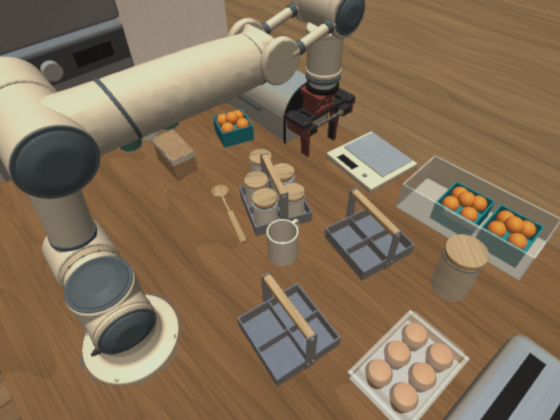

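The scene image shows three caddies: an empty one at (215,175), an empty one at (205,260), and one with tins at (303,240). This camera faces the robot, so the robot's left is image right. The tin-filled caddy is therefore farthest left and is the one meant. I'll confirm that in an enlarged crop.

```bash
python3 - <<'E'
from h import *
a=ld('scene0');b=ld('side0')
print('caddies y:',[onz(a,u,v,0.0).round(3) for u,v in((215,190),(205,275),(305,250))], 'handle side',[onz(b,u,v,.142).round(3) for u,v in((267,157),(284,192))],'spare',onz(b,260,156,.092).round(3))
r.reach([0.5,-0.12,0.45],[180,0,0])
w=snap('wrist','w1');a=snap('scene','scene1')
print(r.sense()['clock'],r.sense()['orientation'])
c=a['frame'][170:290,240:400];d=b['frame'][140:260,220:380]
up=lambda i:cv2.resize(i,(400,300),interpolation=cv2.INTER_CUBIC)
im=np.vstack([np.hstack([up(c),up(d)]),np.hstack([up(w['frame']),up(a['frame'])])])
cv2.imwrite('pics/m1.png',im[:,:,::-1])
E
```

```text
caddies y: [array([ 0.309, -0.235,  0.   ]), array([ 0.631, -0.199,  0.   ]), array([0.524, 0.074, 0.   ])] handle side [array([0.533, 0.128, 0.142]), array([ 0.473, -0.006,  0.142])] spare [0.559 0.192 0.092]
1.4083 [-1.79982243e+02  3.78974988e-02  8.79907222e-02]
```

View pics/m1.png

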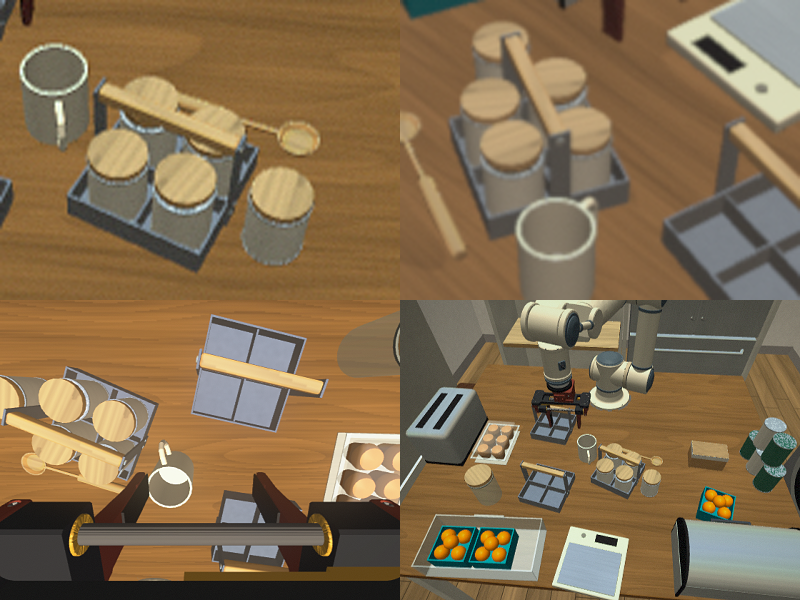

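The crop confirms it: the caddy with four tins is the one meant. The mug is on its −y side and the spare tin on its +y side. Next is one look straight down at it.

```bash
python3 - <<'E'
from h import *
w=ld('w1'); a=ld('scene1')
c=-np.array(w['R']).T@w['t']; print('cam',c, np.round(w['R'],2).tolist())
print('handle scene',[onz(a,u,v,.142).round(3) for u,v in((282,204),(337,228))])
off=c[:2]-np.array([.5,-.12]); p=np.array([.5,.06])-off*0.8
z=.45
r.reach([*p,z],[180,0,0])
w=snap('wrist','w2'); print(r.sense()['clock'],r.sense()['tcp_pos'],p)
cv2.imwrite('pics/w2b.png',cv2.resize(w['frame'],(800,600))[:,:,::-1])
E
```

```text
cam [ 0.57804213 -0.11935616  0.42909399] [[0.0, -1.0, 0.0], [-0.96, -0.0, 0.28], [-0.28, -0.0, -0.96]]
handle scene [array([0.476, 0.003, 0.142]), array([0.547, 0.152, 0.142])]
2.2417 [0.43809023 0.05874242 0.44979303] [0.4375663  0.05948492]
```

View pics/w2b.png

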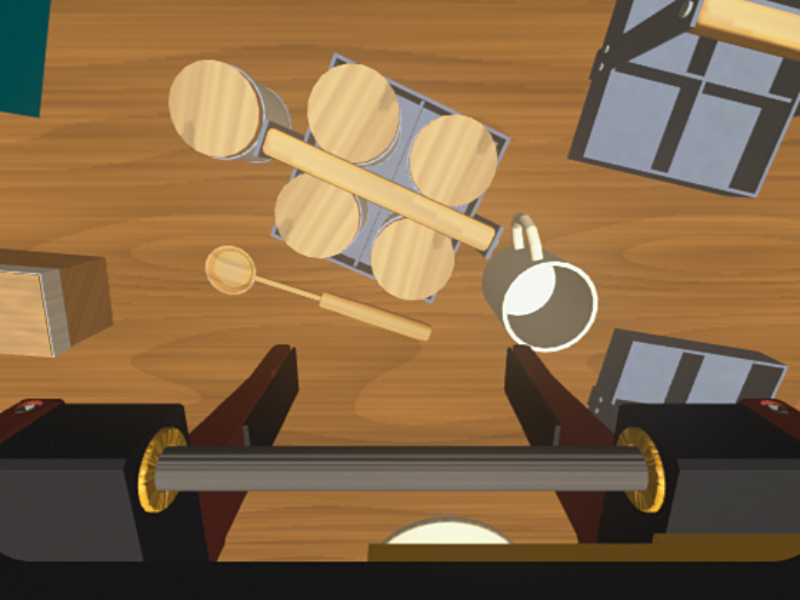

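Wrist view at 1.43x zoom: the bar's top runs from (267,140) to (491,240). The four lids are at (353,113), (452,160), (318,214) and (413,258), the spare tin at (215,110), and the mug at (548,303). I'll take the caddy frame from the bar and press each lid in turn, watching the force.

```bash
cat >> h.py <<'E'
def press(p,yaw,zs=0.285,ze=0.2755):
    x,y=p; r.reach([x,y,0.335],[180,0,yaw]); r.servo_line([x,y,zs+.006],speed=.15)
    f0=r.sense()['contact_force'][2]; log=[]; z=zs+.006
    while z>ze-.004:
        z-=.0015; r.servo_line([x,y,z],speed=.03)
        s=r.sense(); f=s['contact_force'][2]-f0
        log.append((round((s['tcp_pos'][2]-.182)*1e3,1),round(f,1)))
        if f>14: break
    r.servo_line([x,y,0.335],speed=.2)
    return log
E
python3 - <<'E'
from h import *
w=ld('w2'); k=.7
e=[onz(w,u*k,v*k,.142)[:2] for u,v in((267,140),(491,240))]
c=(e[0]+e[1])/2; d=e[0]-e[1]; L=np.linalg.norm(d); d/=L  # caddy +y
ex=np.array([d[1],-d[0]]); yaw=np.degrees(np.arctan2(ex[1],ex[0]))
print('c',c,'L',L,'yaw',yaw)
for u,v in((353,113),(452,160),(318,214),(413,258)):
    q=onz(w,u*k,v*k,.099)[:2]-c; print('lid',np.round([q@ex,q@d],4))
pickle.dump((c,ex,d,yaw),open('caddy.pkl','wb'))
r.grab(10); print(r.sense()['opening'])
# tool y along the bar (mod 180): R=Rz(yaw)Rx(180)-> tool y = Rz(yaw)*(-y)
p=c+ex*.045+d*.041
print(r.inverse_kinematics([*p,.335],[180,0,yaw]))
print(press(p,yaw)); print(r.sense()['clock'])
E
```

```text
c [0.50618805 0.07130959] L 0.16058297233694166 yaw -23.451770181781136
lid [0.0402 0.0421]
lid [ 0.0397 -0.0375]
lid [-0.0373  0.0403]
lid [-0.0395 -0.0409]
0.0008810417222430869
[ 5.75714471e+00  5.98884180e-01  8.23324973e+01 -2.54444375e-14
  9.70686186e+01  1.19208915e+02]
[(np.float64(108.9), np.float64(-0.1)), (np.float64(106.0), np.float64(-0.2)), (np.float64(104.3), np.float64(0.2)), (np.float64(102.8), np.float64(-0.6)), (np.float64(101.6), np.float64(0.2)), (np.float64(100.7), np.float64(4.3)), (np.float64(99.2), np.float64(4.7)), (np.float64(97.7), np.float64(4.7)), (np.float64(96.2), np.float64(4.3)), (np.float64(95.3), np.float64(7.7)), (np.float64(95.3), np.float64(13.3)), (np.float64(95.3), np.float64(17.6))]
8.2083
```

Lid 1 started about 6 mm proud, slid, and stopped hard at 95.3 mm, so it is home. On to the other three.

```bash
python3 - <<'E'
from h import *
c,ex,d,yaw=pickle.load(open('caddy.pkl','rb'))
for sx,sy in((.045,-.041),(-.045,-.041),(-.045,.041)):
    print(sx,sy,[tuple(map(float,t)) for t in press(c+ex*sx+d*sy,yaw)],r.sense()['clock'])
r.let_go()
off=np.array([-.0634,-.002])
r.reach([*(c+off),.45],[180,0,0]); 
w=snap('wrist','w3');a=snap('scene','scene3');b=snap('side','side3'); print(r.sense()['clock'])
up=lambda i:cv2.resize(i,(400,300),interpolation=cv2.INTER_CUBIC)
im=np.vstack([np.hstack([up(a['frame'][170:290,240:400]),up(b['frame'][140:260,220:380])]),np.hstack([up(w['frame']),up(a['frame'])])])
cv2.imwrite('pics/m3.png',im[:,:,::-1])
E
```

```text
0.045 -0.041 [(108.6, -0.4), (106.2, -0.0), (104.3, -1.6), (102.8, -1.2), (101.3, -1.1), (99.8, -0.5), (98.3, -0.4), (96.9, -0.5), (95.5, -1.6), (95.3, 4.2), (95.3, 10.6), (95.3, 16.8)] 12.5333
-0.045 -0.041 [(108.5, 0.6), (106.2, 0.6), (104.4, 0.6), (103.0, 0.1), (102.0, 4.6), (100.5, 5.8), (99.0, 5.5), (97.5, 5.2), (95.9, 4.6), (95.3, 9.0), (95.3, 16.3)] 16.625
-0.045 0.041 [(108.6, -0.6), (106.1, 0.1), (104.3, -0.3), (102.8, -0.4), (101.3, 1.0), (99.8, -0.8), (98.4, -0.3), (96.9, 0.9), (95.5, 0.9), (95.3, 6.6), (95.3, 12.4), (95.3, 19.4)] 20.95
23.075
```

View pics/m3.png

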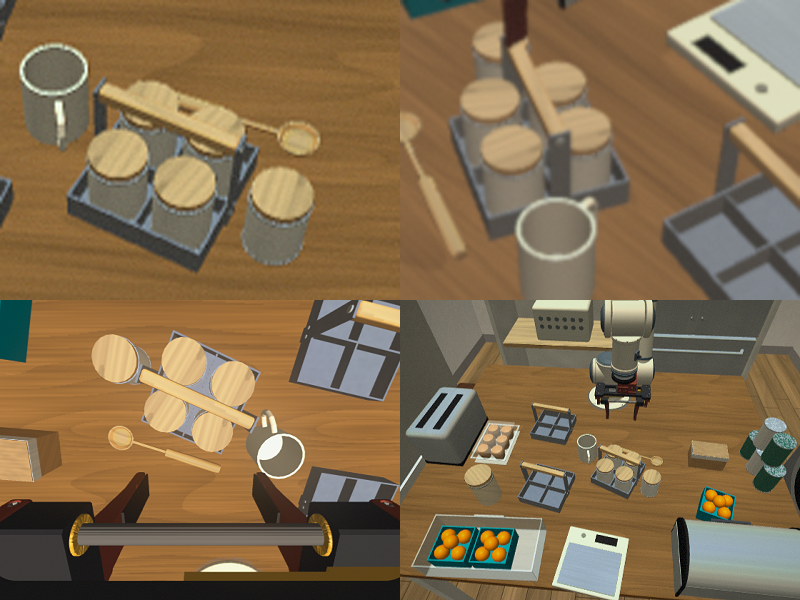

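All four lids look flush. The front-left (+x,+y) and rear-right (−x,−y) lids slid home under my push, and the other two were already home. The caddy and bystanders haven't moved. Now I'll grip the bar and lift.

```bash
python3 - <<'E'
from h import *
c,ex,d,yaw=pickle.load(open('caddy.pkl','rb'))
o=[180,0,yaw+90]
r.reach([*c,.36],o); r.servo_line([*c,.295],speed=.1)
s=r.sense(); f0=np.array(s['contact_force']); print(s['tcp_pos'],s['orientation'],s['opening'],f0)
r.grab(55); s=r.sense(); print('opening',s['opening'],s['contact_force']-f0)
if .014<s['opening']<.022:
    r.servo_line([*c,.315],speed=.04); s=r.sense(); print(s['contact_force']-f0,s['torque'],s['opening'])
    r.servo_line([*c,.446],speed=.06); r.wait(.5)
s=r.sense(); print(s['clock'],s['tcp_pos'],s['contact_force']-f0,s['torque'],s['opening'],s['orientation'])
a=snap('scene','scene4');b=snap('side','side4')
up=lambda i:cv2.resize(i,(400,300),interpolation=cv2.INTER_CUBIC)
im=np.vstack([np.hstack([up(a['frame'][110:260,220:420]),up(b['frame'][60:210,180:380])]),np.hstack([up(b['frame']),up(a['frame'])])])
cv2.imwrite('pics/m4.png',im[:,:,::-1])
E
```

```text
[0.50631192 0.07132558 0.29567285] [ 1.79948465e+02 -2.97018141e-02  6.65469333e+01] 0.08766382163118293 [-0.78344072 -0.49237431 -0.46271926]
opening 0.017570476929251937 [-1.05750455  1.04545368  0.55264908]
[ 0.72567621  0.19717739 -8.13408748] [0.02066693 0.07438554 0.02637209] 0.01765278151056783
29.5083 [0.50616999 0.07131305 0.4460455 ] [ 1.5142098   0.29742717 -7.85118892] [-0.02408274  0.00887315 -0.06271616] 0.017620806910264634 [ 1.79993583e+02 -2.52586700e-03  6.65495006e+01]
```

View pics/m4.png

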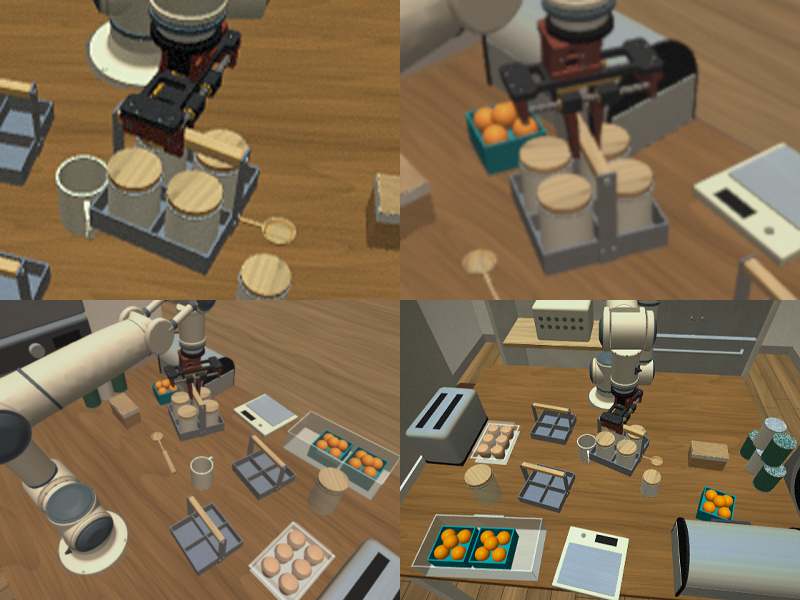

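The caddy is up about 15 cm and looks level with all four tins. The grip is steady at 17.6 mm under a load of about 8 N, and the bystanders haven't moved.

```bash
python3 - <<'E'
from h import *
r.wait(.5); s=r.sense(); print(s['clock'],s['tcp_pos'],s['opening'],np.abs(s['joint_vel']).max()); r.hand_in()
E
```

```text
30.1083 [0.50619014 0.07132308 0.44598012] 0.017245669569764737 0.09716684132965052
the job is handed in; nothing more can be done
```

All four tins are closed, and the arm is holding the caddy by its handle about 15 cm above the worktop. I handed the job in at about 30 s, under the 51 s limit.

- **Lids:** I pressed all four. Two stood about 6–7 mm proud and slid home, and the other two were already home. Each stopped hard at 95.3 mm, against 95 mm expected for a closed tin, with no more than about 19 N of push.
- **Lift:** The handle was gripped at 55 N and the caddy raised straight up by 15 cm. The load reads about 8 N, which fits the caddy with its tins.
- **Last checks:** In the pictures taken after the lift, the caddy looks level, its lids look flush, and the things around it have not visibly moved. The arm was practically still when I handed in. Over the last half second the finger opening went from 17.6 to 17.2 mm with no movement of the arm; I took no picture after that reading. No check failed.

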